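# Load the kiln tray in reverse order

### The job

Move the four clay figures from the wooden drying board to the kiln tray, each standing in its own pocket, in the reverse order along the row: the figure at the board's left end goes into the tray's right-end pocket, the next one beside it, and so on. Keep the figures upright and set them down gently, without dropping them; leave the cup and the flask where they are.

Things in the scene. Friction and masses are not known exactly. Their poses are not given: they have to be found in the camera images.
- trunk: Dark red-brown fired-clay tree-trunk figure with ribbed bark. Round flat foot 46 mm in diameter, 10 mm thick; straight round waist, to be gripped, 24 to 76 mm above the underside, 35 mm in diameter; 98 mm tall, widest at the foot. About 0.16 kg. Origin: centre of its underside, z up; its yaw is of no matter.
- owl: White glazed owl figure, yellow eyes, brown ears. Round flat foot 46 mm in diameter, 10 mm thick; straight round waist, to be gripped, 24 to 76 mm above the underside, 36 mm in diameter; 106 mm tall, widest at the foot. About 0.16 kg. Origin: centre of its underside, z up; its yaw is of no matter.
- pagoda: Blue glazed pagoda figure with a brass ball on top, and a 46 mm wide roof above its waist. Round flat foot 46 mm in diameter, 10 mm thick; straight round waist, to be gripped, 24 to 76 mm above the underside, 32 mm in diameter; 109 mm tall, widest at the foot and roof. About 0.16 kg. Origin: centre of its underside, z up; its yaw is of no matter.
- cactus: Green glazed ribbed cactus figure with a pink flower on top and a tan foot. Round flat foot 46 mm in diameter, 10 mm thick; straight round waist, to be gripped, 24 to 76 mm above the underside, 36 mm in diameter; 105 mm tall, widest at the foot. About 0.16 kg. Origin: centre of its underside, z up; its yaw is of no matter.
- board: Light wooden drying board, 100 x 350 mm, 20 mm high, fixed. Origin: centre of its underside; y along the row to the robot's left, x away from the robot (small yaw). Four tiles lie on it at y = -120, -40, 40, 120 mm; each figure starts on the tile of its own colour. Board and tray lie one behind the other, either may be nearer to the robot.
- tray: Pale grey kiln tray, 88 x 328 mm, fixed, with four square pockets in a row, each marked by a dark grey disc; empty at the start. Origin: centre of its underside; y along the row to the robot's left, x away from the robot (small yaw). Pocket centres at x = 0, y = -120, -40, 40, 120 mm; floor 14 mm above the underside, 72 x 72 mm inside, walls 8 mm thick, tops 24 mm above the underside.
- tile_trunk: Dark red-brown square tile, 64 x 64 x 6 mm, fixed on the drying board, on which the trunk figure stands at the start. It stays behind and shows where the trunk came from. Origin: centre of its underside, 20 mm above the board's.
- tile_owl: White square tile, 64 x 64 x 6 mm, fixed on the drying board, on which the owl figure stands at the start. It stays behind and shows where the owl came from. Origin: centre of its underside, 20 mm above the board's.
- tile_pagoda: Blue square tile, 64 x 64 x 6 mm, fixed on the drying board, on which the pagoda figure stands at the start. It stays behind and shows where the pagoda came from. Origin: centre of its underside, 20 mm above the board's.
- tile_cactus: Green square tile, 64 x 64 x 6 mm, fixed on the drying board, on which the cactus figure stands at the start. It stays behind and shows where the cactus came from. Origin: centre of its underside, 20 mm above the board's.
- cup: Bystander: white ceramic cup of clay, 80 mm in diameter, 95 mm tall, on the table to the right. Origin: centre of its underside.
- flask: Bystander: black flask, 68 mm in diameter, 207 mm tall, on the table to the left. Origin: centre of its underside.
Things that resemble listed ones, but are neither listed nor needed, are in the scene too. Leave any orange look-alike of the trunk alone.

How it is judged:
By the outcome, as a careful person would: the job done as asked, in the order asked, and still so for the second after the job is handed in, with the robot touching nothing.
It also fails if it takes over 99 s, if anything falls off the work surface, if the arm or the gripper's body presses on something with over 40 N, if the wrist force passes 120 N, or if a joint passes its speed limit or range.

### The arm

A 6-joint arm with a two-finger parallel gripper is mounted at the origin on the work surface. World frame = base frame: x ahead of the robot, y to its left, z up, the work surface at z = 0. Lengths are in mm, angles in rad, forces in N, time in s.
With the tool pointing down it reaches from about 400 to 925 mm from the base axis. Payload 12.5 kg.
Tool frame: the origin (TCP) lies between the finger pads; the fingertips stand 19 mm ahead of it and the grasp point (between the pads) is the TCP (env.nose_length is the distance from the TCP to the fingertips, in mm); z points along the fingers, y is the line along which they close (so a half turn about z gives the same grasp; the last joint's range is limited). The gripper opens to 95 mm and grips with 3 to 60 N. Pads are 20 mm wide; open, the fingers measure 119 mm over their backs; the gripper's body (75 mm by 180 mm) begins 59 mm behind the grasp point.
Start: joints at [-1.237, 0.491, 1.559, -0, 1.092, -0.106], TCP at [266.123, -565.529, 233.661] pointing down, gripper open.
Joint ranges: [-3.1, 3.1], [-0.84, 2.19], [0.05, 2.79], [-1.13, 4.28], [0.06, 2.93], [-2.69, 2.69]. Speed limits (rad/s): [2.22, 2.22, 2.79, 3.14, 3.14, 3.14].

### API

Orientations are given as [roll, pitch, yaw] about the fixed x, y, z axes, in that order (R = Rz(yaw) Ry(pitch) Rx(roll)).
In Python, from cell import env gives the robot as it stands. The module is installed in compiled form; this text tells all that it offers.
- The arm moves only by the tool drive_tool, never from a script. Its argument "rows" is a list that holds one entry, the list of rows, each a list of 7 numbers: the shift along the tool's x, y, z scaled (see below), then the turn, a rotation vector about the tool's x, y, z scaled (see below), then the opening, from 0 (shut) to 1 (fully open). In form: [[[tx, ty, tz, ax, ay, az, jaw], ...]]. A call has 1 to 5 rows; each row shifts and turns the commanded pose from where the row before left it, along the tool's axes as they then stand; what a row does not reach is not made up. The controller multiplies each number of a shift by 250 mm and each number of a turn by 180 degrees. A row lasts 1/8 s, in which the tool goes at most 62.5 mm and 10.7 degrees, less where a joint would pass 70% of its speed; a pose out of reach is approached as far as the arm can. A call with a number of a shift or a turn outside -1 to 1 is refused whole. A call with a gripper value outside its range is refused whole. The fingers move at their own pace and stop on an object; the grip force is fixed at half the most. Time passes only in rows, so rows that do not move let the fingers close. It gives the time, the measured TCP pose, the force, the opening and the grip force at its end, in the units of the state.
- env.state(): the state, without advancing time (a new reading comes with each control period).
- env.read_camera(name): name is "scene" or "top"; returns a dict with "color" (384x512x3 uint8, blue, green, red), "camera_matrix" (3x3 intrinsics, pixels), "pose" (4x4, takes a point from camera to world coordinates). Camera axes: x right, y up, looking along -z (the intrinsics and any distortion apply to the point x, -y, -z); pixel columns grow to the right and rows downward; lengths in mm; the calibration is good to about 2 mm. A picture is of the moment at which its call begins. There is no depth.
- env.job_done(): hands the job in; it is judged then, once.
Trained networks look in a picture, given as the dict that the camera call returned (one of the last four; its "shot" number tells which), for a name from the list of things; names that differ only in an ending like _2 or _b are one class to them, and where a whole thing is asked for, a point or a joint stands for the part that bears it (a point fixed in the world has none). Each returns a list of dicts, best first, with "score" (0 to 1); they miss things now and then, are a little off and sometimes report something else, mostly with a low value. They report only what shows in the picture. A call takes as long as a camera call. They do not tell look-alikes from the thing itself.
- env.search_frame(name, picture): "at" ([x, y, z] in mm, in the coordinates of the camera as it stood for that picture, good to about 4 mm: the middle of the surface that is visible of it).
- env.place_of(name, picture): "at" ([x, y, z] in mm, in the coordinates of the camera as it stood for that picture, good to about 4 mm: a listed point, or the origin of a listed thing).
The state is a dict: "t": time; "joints": joint angles; "qvel": joint speeds; "tau": joint torques, N m; "eef_pos": TCP position; "tcp_rot": TCP orientation; "ft_force": force on the tool from outside, world axes, zero at the start; "moment": the same for the moment, N m; "opening": opening from 0.0 (shut) to 1.0 (fully open); "grip_force": force on a finger pad.
Only numpy, scipy, OpenCV 4.12 (cv2) and the standard library are available. Lean on these libraries where they do the work, as an engineer would, in place of code of your own. Each camera call takes 0.05 s, during which the arm holds its last target. There are 200 camera calls.

## Working session

There is one attempt and no reset: what is moved stays moved. The work goes in short steps, Python scripts to look and compute and a tool call to move; the robot and the scene stay as the last step left them, time stands still between calls to the robot, and variables do not carry over. Pictures are saved under pics/ and viewed, at most 14 in all, crops included, and the job is handed in when it is done.

Besides the shell and the picture viewer there is one more tool, called after "Request:" as name(argument=value, ...) on one line, values as JSON. drive_tool: Moves the arm, as the interface text tells. Its arguments: {"type":"object","properties":{"rows":{"type":"array","items":{"type":"array","items":{"type":"array","items":{"type":"number","minimum":-1,"maximum":1}}}}},"required":["rows"]}

```bash
mkdir -p pics; ls; cat > h.py <<'E'
from cell import env
import numpy as np, cv2
def W(p,at): return (np.array(p["pose"])@np.r_[at,1])[:3]
def pix(p,w):
    c=np.linalg.inv(p["pose"])@np.r_[w,1]; k=np.array(p["camera_matrix"])@np.array([c[0],-c[1],-c[2]]); return k[:2]/k[2]
def ray(p,u,v):
    d=np.linalg.inv(p["camera_matrix"])@[u,v,1]; P=np.array(p["pose"]); d=P[:3,:3]@[d[0],-d[1],-d[2]]; return P[:3,3],d/np.linalg.norm(d)
E
python3 - <<'E'
from h import *
for n in("scene","top"):
    p=env.read_camera(n); cv2.imwrite(f"pics/{n}0.png",p["color"])
    print(n,{k:v for k,v in p.items() if k not in("color","camera_matrix","pose")},np.round(p["pose"],2).tolist())
    for t in "trunk owl pagoda cactus board tray tile_trunk tile_owl tile_pagoda tile_cactus cup flask".split():
        for d in env.place_of(t,p)[:3]: 
            w=W(p,d["at"]); print(t,round(d["score"],2),w.round(),pix(p,w).round())
print(env.state())
E
```

```text
pics
scene {'shot': 1} [[0.04, -0.76, 0.64, 1552.1], [1.0, 0.03, -0.04, -68.97], [0.01, 0.64, 0.76, 1280.37], [0.0, 0.0, 0.0, 1.0]]
trunk 0.83 [ 453. -307.    2.] [177. 187.]
trunk 0.82 [ 449. -182.   27.] [212. 181.]
trunk 0.77 [333. -90.   1.] [239. 161.]
owl 0.5 [ 452. -108.   27.] [234. 181.]
pagoda 0.51 [453. -26.  27.] [257. 180.]
cactus 0.76 [467.  59.  25.] [282. 183.]
cactus 0.21 [ 442. -182.   14.] [213. 182.]
board 0.75 [453. -62.   0.] [247. 186.]
board 0.56 [459. -21.  19.] [259. 183.]
tray 0.6 [647. -45.   0.] [253. 231.]
tile_owl 0.63 [ 451. -105.   18.] [235. 182.]
tile_pagoda 0.48 [457. -20.  20.] [259. 182.]
tile_cactus 0.74 [ 449. -108.   30.] [234. 180.]
tile_cactus 0.7 [464.  55.  20.] [281. 183.]
cup 0.81 [ 553. -438.   -2.] [136. 211.]
cup 0.28 [464.  56.  23.] [281. 183.]
flask 0.79 [573. 420.  -1.] [389. 209.]
flask 0.72 [ 445. -179.   20.] [213. 181.]
top {'shot': 2} [[0.0, 1.0, -0.1, 407.73], [-1.0, 0.0, -0.03, -11.97], [-0.03, 0.1, 0.99, 986.18], [0.0, 0.0, 0.0, 1.0]]
trunk 0.96 [ 367. -364.   -1.] [389. 238.]
trunk 0.89 [ 455. -309.    0.] [368. 206.]
tru
[... 579 characters left out ...]
15. 166.]
{'t': 1.3, 'joints': array([-1.23659136e+00,  4.90883564e-01,  1.55891140e+00,  8.87119036e-06,
        1.09168915e+00, -1.05627324e-01]), 'qvel': array([ 1.36811870e-04,  4.70242458e-05,  1.51054694e-03, -2.85634867e-04,
       -1.78550305e-04, -4.21369251e-04]), 'tau': array([ 1.07098698e-03, -6.12469339e+01, -2.58422202e+01,  6.93353754e-02,
        4.46141046e-02, -2.59391186e-05]), 'eef_pos': array([ 266.12838979, -565.52310984,  233.66722729]), 'tcp_rot': array([3.14148389e+00, 3.61458605e-06, 4.39828198e-01]), 'ft_force': array([ 0.94482811,  0.3003841 , -0.17525579]), 'moment': array([ 0.02121793,  0.01066906, -0.01616601]), 'grip_force': 0.0, 'opening': 1.0003283227223732}
```

```bash
python3 - <<'E'
import cv2
a=cv2.imread("pics/scene0.png")[120:290,110:420];b=cv2.imread("pics/top0.png")[100:290,80:460]
cv2.imwrite("pics/s1.png",cv2.resize(a,None,fx=2.5,fy=2.5,interpolation=2));cv2.imwrite("pics/t1.png",cv2.resize(b,None,fx=2,fy=2,interpolation=2))
E
```

```text
(no output)
```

View pics/s1.png

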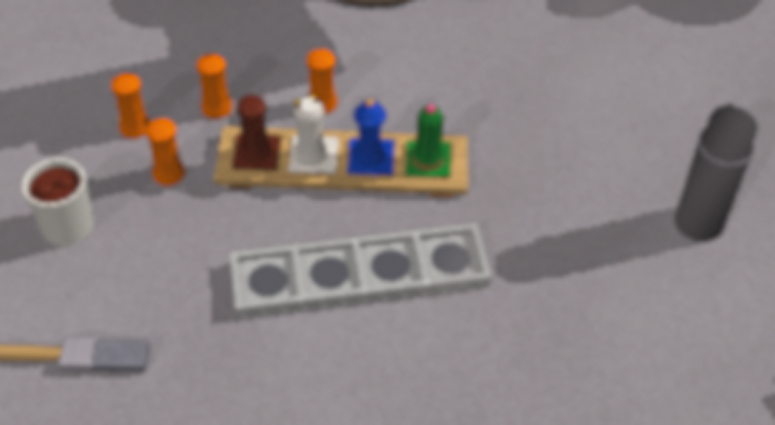

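View pics/t1.png

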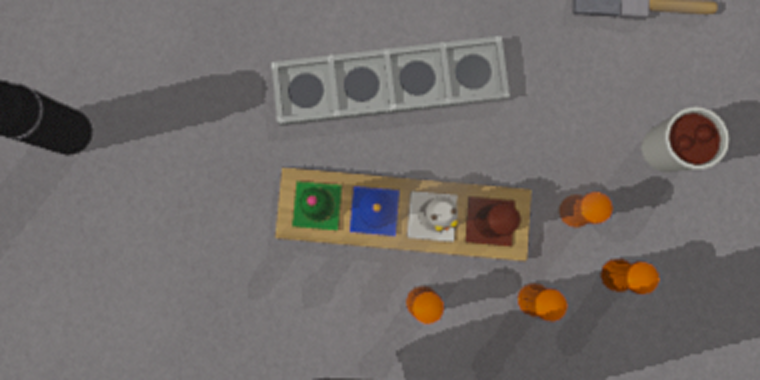

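```bash
cat > m.py <<'E'
from h import *
def tri(rs):
    A=np.zeros((3,3));b=np.zeros(3)
    for o,d in rs: M=np.eye(3)-np.outer(d,d);A+=M;b+=M@o
    x=np.linalg.solve(A,b); return x,max(np.linalg.norm((np.eye(3)-np.outer(d,d))@(x-o)) for o,d in rs)
P={n:env.read_camera(n) for n in("scene","top")}
R={}
for n,p in P.items():
    S=8; im=cv2.resize(p["color"],None,fx=S,fy=S,interpolation=cv2.INTER_CUBIC)
    hsv=cv2.cvtColor(im,cv2.COLOR_BGR2HSV)
    # discs: dark blobs in the tray region
    c=np.array([pix(p,[640+f*60,-43+g*185,14]) for f,g in((-1,-1),(-1,1),(1,1),(1,-1))])
    m=np.zeros(im.shape[:2],np.uint8);cv2.fillPoly(m,[(c*S).astype(int)],255)
    g=cv2.cvtColor(im,cv2.COLOR_BGR2GRAY)
    k=((m>0)&(g<100)).astype(np.uint8); k=cv2.morphologyEx(k,cv2.MORPH_OPEN,np.ones((21,21)))
    N,l,st,ce=cv2.connectedComponentsWithStats(k)
    R[n]=[]
    for i in range(1,N):
        w,h,a=st[i,2:5]
        if a>2000:
            o,d=ray(p,*((ce[i]+.5)/S-.5)); q=o+d*(14-o[2])/d[2]; print(n,"disc",(ce[i]/S).round(1),w/S,h/S,(a/S/S).round(),q.round(1)); R[n].append((q[1],(o,d)))
    # wood
    k=((hsv[...,0]>10)&(hsv[...,0]<25)&(hsv[...,1]>70)&(hsv[...,2]>90)).astype(np.uint8)
    c=np.array([pix(p,[455+f*85,-63+g*200,20]) for f,g in((-1,-1),(-1,1),(1,1),(1,-1))])
    m=np.zeros(im.shape[:2],np.uint8);cv2.fillPoly(m,[(c*S).astype(int)],1)
    cs=cv2.findContours(k*m,0,1)[0]; C=max(cs,key=cv2.contourArea)[:,0]
    w=[]
    for u in C[::5]: o,d=ray(p,*((u+.5)/S-.5)); w.append((o+d*(20-o[2])/d[2])[:2])
    print(n,"wood",cv2.minAreaRect(np.float32(w)))
for a in R["scene"]:
    b=min(R["top"],key=lambda b:abs(a[0]-b[0])); print("disc tri",tri([a[1],b[1]]))
for t in "tile_trunk tile_owl tile_pagoda tile_cactus trunk owl pagoda cactus".split():
    r=[]
    for p in P.values():
        for d in env.search_frame(t,p):
            w=W(p,d["at"])
            if abs(w[0]-455)<30 and abs(w[1]+63)<150 : print(t,round(d["score"],2),w.round(),end=" ");r.append(ray(p,*pix(p,w)));break
    if len(r)==2: print("tri",tri(r)[0].round(),round(tri(r)[1],1))
    else: print()
E
python3 m.py
```

```text
scene disc [287.7 222.5] 7.5 8.0 46.0 [626.9  66.6  14. ]
scene disc [266.4 226.2] 13.25 9.75 105.0 [639.5  -3.9  14. ]
scene disc [242.  229.2] 13.125 9.875 105.0 [648.4 -83.8  14. ]
scene disc [217.3 232.2] 13.625 10.0 108.0 [ 657.6 -163.4   14. ]
scene wood ((460.7276916503906, -63.672088623046875), (352.2406311035156, 114.8148422241211), 84.57151794433594)
top disc [336.  132.5] 6.75 28.875 144.0 [ 664.3 -219.4   14. ]
top disc [316.4 135.8] 17.625 16.625 234.0 [ 654.9 -163.6   14. ]
top disc [288.4 139. ] 17.75 16.875 236.0 [645.9 -84.2  14. ]
top disc [260.5 142.2] 17.5 16.75 236.0 [636.8  -4.7  14. ]
top disc [232.7 145.4] 17.75 16.75 236.0 [627.9  74.8  14. ]
top disc [210.7 145.2] 4.625 13.125 51.0 [628.6 137.9  14. ]
top wood ((452.5440673828125, -63.380859375), (350.0176696777344, 100.57913208007812), 84.94657897949219)
disc tri (array([627.51971117,  70.58892752,  15.07694369]), np.float64(4.100612711230816))
disc tri (array([637.48311381,  -4.24177371,  11.20208457]), np.float64(0.4374323942443977))
disc tri (array([646.54151504, -84.10844112,  11.48346684]), np.float64(0.2905028620857453))
disc tri (array([ 655.58958844, -163.79922734,   11.19410015]), np.float64(0.22119116328318572))
tile_trunk 0.79 [ 439. -167.   24.] 
tile_owl 0.61 [469. -88.  23.] tile_owl 0.57 [439. -86.  25.] tri [440. -88. -10.] 0.1
tile_pagoda 0.44 [476.  62.  78.] tile_pagoda 0.82 [448. -16.  28.] tri [451.  24.  56.] 40.4
tile_cactus 0.5 [481.  59.  25.] tile_cactus 0.58 [457.  51.  24.] tri [459.  57.  -2.] 4.5
trunk 0.58 [ 460. -181.   84.] trunk 0.7 [ 443. -177.  122.] tri [ 445. -185.   69.] 2.3
owl 0.7 [ 459. -181.   81.] owl 0.56 [ 445. -104.  117.] tri [ 447. -146.   64.] 36.3
pagoda 0.6 [465. -24.  85.] pagoda 0.77 [452. -27. 113.] tri [455. -26.  74.] 2.3
cactus 0.63 [476.  56.  78.] cactus 0.59 [463.  46. 118.] tri [467.  53.  68.] 3.8
```

```bash
python3 - <<'E'
from h import *
from m import tri
p=P=None
E
python3 - <<'E' 
import cv2
a=cv2.imread("pics/scene0.png")[140:205,150:305]
cv2.imwrite("pics/c1.png",cv2.resize(a,None,fx=5,fy=5,interpolation=2))
E
```

```text
scene disc [287.7 222.4] 7.25 7.75 45.0 [626.7  66.6  14. ]
scene disc [266.4 226.2] 13.375 9.875 106.0 [639.4  -4.   14. ]
scene disc [242.  229.2] 13.125 9.875 105.0 [648.3 -83.8  14. ]
scene disc [217.3 232.2] 13.625 10.125 108.0 [ 657.5 -163.3   14. ]
scene wood ((461.3240966796875, -63.68804931640625), (352.4360656738281, 114.89942169189453), 84.38158416748047)
top disc [336.  132.5] 6.875 28.875 144.0 [ 664.4 -219.3   14. ]
top disc [316.4 135.8] 17.625 16.625 234.0 [ 654.9 -163.6   14. ]
top disc [288.4 139. ] 17.75 16.75 236.0 [645.9 -84.2  14. ]
top disc [260.5 142.2] 17.5 16.75 236.0 [636.8  -4.7  14. ]
top disc [232.7 145.4] 17.75 16.875 237.0 [627.9  74.8  14. ]
top disc [210.7 145.2] 4.625 13.25 52.0 [628.7 137.8  14. ]
top wood ((452.4993591308594, -63.31947326660156), (350.1159362792969, 100.5162353515625), 84.92304992675781)
disc tri (array([627.44398432,  70.5725679 ,  15.33158571]), np.float64(4.10367582491941))
disc tri (array([637.44585406,  -4.27883863,  11.32073992]), np.float64(0.4026305881698586))
disc tri (array([646.49491584, -84.10608559,  11.440852  ]), np.float64(0.26822505460886775))
disc tri (array([ 655.5631005 , -163.78526746,   11.25191743]), np.float64(0.24906583167264065))
tile_trunk 0.7 [ 462. -172.   23.] tile_trunk 0.83 [ 437. -166.   23.] tri [ 438. -173.   -6.] 2.0
tile_owl 0.47 [470. -84.  24.] tile_owl 0.49 [441. -88.  24.] tri [443. -87.  -7.] 3.2
tile_pagoda 0.49 [472. -15.  26.] tile_pagoda 0.63 [447. -16.  25.] tri [448. -15.  -3.] 1.4
tile_cactus 0.49 [481.  60.  25.] tile_cactus 0.73 [460.  54.  25.] tri [461.  59.   2.] 3.3
trunk 0.74 [480.  59.  24.] trunk 0.64 [ 440. -175.  119.] tri [478. -62.  87.] 123.5
owl 0.53 [ 467. -107.   86.] owl 0.71 [ 445. -105.  118.] tri [ 448. -109.   65.] 1.6
pagoda 0.63 [465. -25.  85.] pagoda 0.57 [454. -26. 114.] tri [456. -26.  75.] 1.3
cactus 0.72 [477.  56.  79.] cactus 0.81 [459.  47. 115.] tri [462.  54.  63.] 3.8
```

View pics/c1.png

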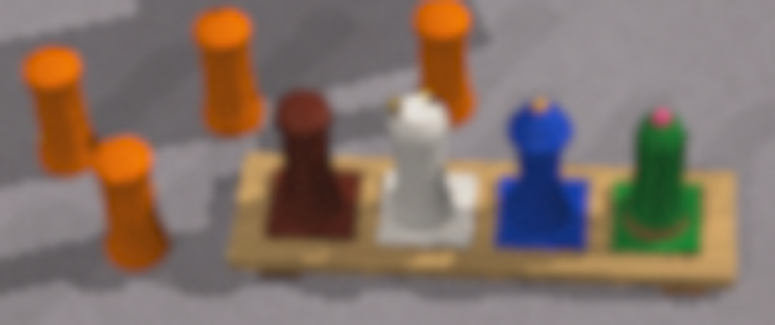

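Request:
drive_tool(rows=[[[0,0,0,0,0,-0.058,1],[0,0,0,0,0,-0.058,1],[0,0,0,0,0,-0.058,1],[0,0,0,0,0,-0.058,1],[0,0,0,0,0,-0.058,1]]])

```text
t: 3.72
eef_pos: [266.1, -565.5, 233.7]
tcp_rot: [3.142, 0.0, 1.357]
ft_force: [0.2, 0.3, 0.2]
opening: 1.003
grip_force: 0.0
```

Request:
drive_tool(rows=[[[0,0,0,0,0,-0.034,1],[0,0,0,0,0,-0.034,1],[0.21,0.1,0,0,0,0,1],[0.21,0.1,0,0,0,0,1],[0.21,0.1,0,0,0,0,1]]])

```text
t: 4.35
eef_pos: [342.6, -406.9, 233.7]
tcp_rot: [3.141, 0.0, 1.564]
ft_force: [0.0, -0.9, 0.1]
opening: 1.001
grip_force: 0.0
```

Request:
drive_tool(rows=[[[0.21,0.1,0,0,0,0,1],[0.21,0.1,0,0,0,0,1],[0.21,0.1,0,0,0,0,1],[0.21,0.1,0,0,0,0,1],[0,0,0,0,0,0,1]]])

```text
t: 4.97
eef_pos: [444.5, -196.2, 233.9]
tcp_rot: [3.141, -0.0, 1.569]
ft_force: [0.6, -0.2, 0.2]
opening: 1.001
grip_force: 0.0
```

```bash
python3 - <<'E'
from h import *
print(env.state()["eef_pos"],env.state()["tcp_rot"],env.state()["joints"])
P={n:env.read_camera(n) for n in("scene","top")}
def tri(rs):
    A=np.zeros((3,3));b=np.zeros(3)
    for o,d in rs: M=np.eye(3)-np.outer(d,d);A+=M;b+=M@o
    return np.linalg.solve(A,b)
for a,b in(((258,160.6),(268,204)),((282.2,163.5),(235.8,200.2))): print(tri([ray(P["scene"],*a),ray(P["top"],*b)]))
cv2.imwrite("pics/c2.png",np.vstack([cv2.resize(P["scene"]["color"][110:210,130:330],None,fx=3,fy=3,interpolation=2),cv2.resize(P["top"]["color"][160:260,220:420],None,fx=3,fy=3,interpolation=2)]))
E
```

```text
[ 444.51683688 -196.15279979  233.86873707] [ 3.14119240e+00 -2.01991780e-05  1.56928008e+00] [-5.51742872e-01  2.93671510e-01  1.88990723e+00  2.76942846e-04
  9.57683318e-01 -5.50385938e-01]
[453.41266496 -24.35053269 126.94162527]
[463.13787253  56.02473714 120.20792396]
```

View pics/c2.png

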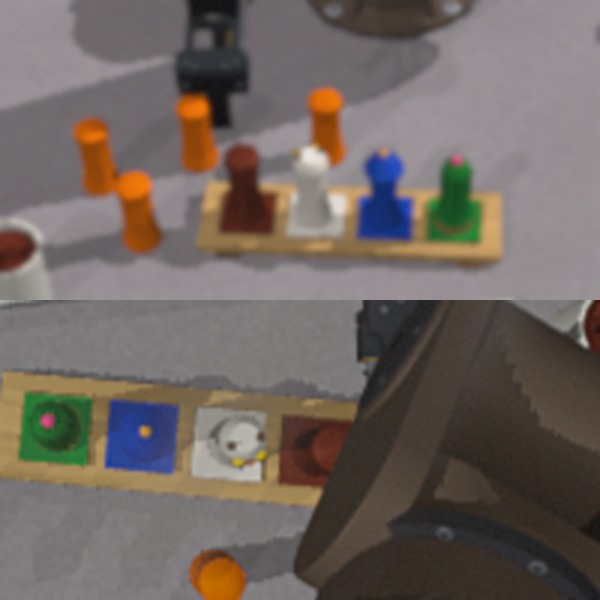

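Request:
drive_tool(rows=[[[0.053,-0.01,0.05,0,0,0,1],[0,0,0.2,0,0,0,1],[0,0,0.2,0,0,0,1],[0,0,0.16,0,0,0,1],[0,0,0,0,0,0,1]]])

```text
t: 5.7
eef_pos: [439.7, -186.6, 79.3]
tcp_rot: [-3.137, -0.002, 1.562]
ft_force: [0.2, -0.2, 0.8]
opening: 0.999
grip_force: 0.0
```

Request:
drive_tool(rows=[[[0,0,0,0,0,0,0],[0,0,0,0,0,0,0],[0,0,0,0,0,0,0],[0,0,0,0,0,0,0],[0,0,0,0,0,0,0]]])

```text
t: 6.32
eef_pos: [441.1, -185.9, 81.4]
tcp_rot: [3.141, 0.0, 1.565]
ft_force: [-0.8, -0.2, -0.3]
opening: 0.531
grip_force: 0.0
```

Request:
drive_tool(rows=[[[0.01,0,0,0,0,0,0],[0,0,0,0,0,0,0],[0,0,0,0,0,0,0],[0,0,0,0,0,0,0],[0,0,0,0,0,0,0]]])

```text
t: 6.95
eef_pos: [441.2, -183.5, 81.2]
tcp_rot: [3.141, 0.0, 1.564]
ft_force: [0.3, 0.1, 2.7]
opening: 0.421
grip_force: 30.0
```

Request:
drive_tool(rows=[[[0,0,-0.05,0,0,0,0],[0,0,-0.15,0,0,0,0],[0,0,-0.15,0,0,0,0],[0,0,-0.15,0,0,0,0],[0,0,0,0,0,0,0]]])

```text
t: 7.58
eef_pos: [441.6, -183.6, 208.8]
tcp_rot: [3.138, 0.002, 1.565]
ft_force: [0.1, -0.7, -1.7]
opening: 0.428
grip_force: 30.0
```

Request:
drive_tool(rows=[[[0.1,0.07,0,0,0,-0.002,0],[0.18,0.13,0,0,0,0,0],[0.18,0.13,0,0,0,0,0],[0.18,0.13,0,0,0,0,0],[0.18,0.13,0,0,0,0,0]]])

```text
t: 8.2
eef_pos: [589.0, 23.2, 205.1]
tcp_rot: [-3.14, 0.0, 1.571]
ft_force: [0.7, -1.6, -1.3]
opening: 0.421
grip_force: 30.0
```

Request:
drive_tool(rows=[[[0.14,0.1,0,0,0,0,0],[0.07,0.055,0,0,0,0,0],[0,0,0.1,0,0,0,0],[0,0,0.1,0,0,0,0],[0,0,0,0,0,0,0]]])

```text
t: 8.82
eef_pos: [626.1, 74.0, 153.6]
tcp_rot: [-3.136, 0.0, 1.571]
ft_force: [-0.5, -0.3, -0.4]
opening: 0.426
grip_force: 30.0
```

Request:
drive_tool(rows=[[[0,0,0,0,0,0,0],[0,0,0,0,0,0,0]]])

```text
t: 9.07
eef_pos: [627.8, 73.9, 157.1]
tcp_rot: [3.14, 0.0, 1.571]
ft_force: [0.2, 0.6, -1.1]
opening: 0.423
grip_force: 30.0
```

```bash
python3 - <<'E'
from h import *
P={n:env.read_camera(n) for n in("scene","top")}
cv2.imwrite("pics/c3.png",np.vstack([cv2.resize(P["scene"]["color"][130:250,190:320],None,fx=4,fy=4,interpolation=2)[:300],cv2.resize(P["top"]["color"][110:185,190:320],None,fx=4,fy=4,interpolation=2)]))
E
```

```text
(no output)
```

View pics/c3.png

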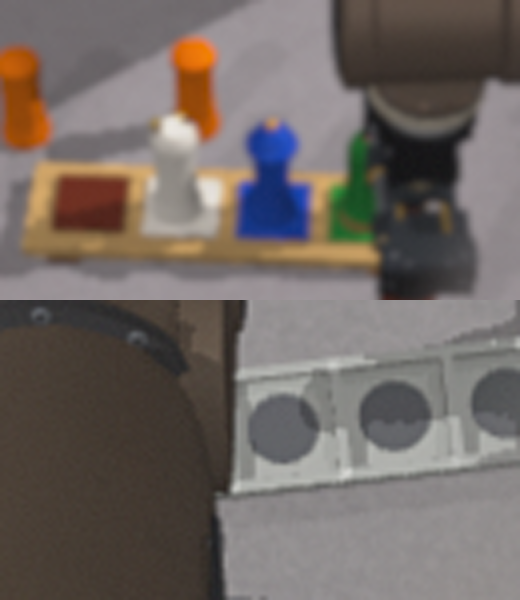

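Request:
drive_tool(rows=[[[0,0,0.1,0,0,0,0],[0,0,0.1,0,0,0,0],[0,0,0.08,0,0,0,0],[0,0,0.04,0,0,0,0],[0,0,0,0,0,0,0]]])

```text
t: 9.8
eef_pos: [627.4, 74.0, 76.1]
tcp_rot: [-3.141, 0.0, 1.571]
ft_force: [0.3, 0.6, -1.6]
opening: 0.427
grip_force: 30.0
```

Request:
drive_tool(rows=[[[0,0,0.01,0,0,0,0],[0,0,0.01,0,0,0,0],[0,0,0.005,0,0,0,0],[0,0,0.004,0,0,0,0],[0,0,0,0,0,0,0]]])

```text
t: 10.42
eef_pos: [627.7, 74.0, 69.2]
tcp_rot: [3.141, 0.0, 1.571]
ft_force: [-0.7, -1.2, 2.3]
opening: 0.421
grip_force: 30.0
```

Request:
drive_tool(rows=[[[0,0,0,0,0,0,1],[0,0,0,0,0,0,1],[0,0,0,0,0,0,1],[0,0,0,0,0,0,1],[0,0,0,0,0,0,1]]])

```text
t: 11.05
eef_pos: [627.4, 74.0, 68.8]
tcp_rot: [3.142, 0.0, 1.571]
ft_force: [1.0, 0.0, 0.8]
opening: 0.891
grip_force: 0.0
```

Request:
drive_tool(rows=[[[0,0,0,0,0,0,1],[0,0,-0.1,0,0,0,1],[0,0,-0.2,0,0,0,1],[0,0,-0.2,0,0,0,1],[0,0,0,0,0,0,1]]])

```text
t: 11.68
eef_pos: [628.8, 74.1, 197.8]
tcp_rot: [3.135, -0.0, 1.571]
ft_force: [0.1, -0.1, -1.3]
opening: 1.0
grip_force: 0.0
```

Request:
drive_tool(rows=[[[-0.142,-0.142,0,0,0,0,1],[-0.142,-0.142,0,0,0,0,1],[-0.142,-0.142,0,0,0,0,1],[-0.142,-0.142,0,0,0,0,1],[-0.142,-0.142,0,0,0,0,1]]])

```text
t: 12.3
eef_pos: [448.3, -104.2, 193.0]
tcp_rot: [-3.14, -0.0, 1.571]
ft_force: [1.2, -0.7, -0.1]
opening: 1.001
grip_force: 0.0
```

Request:
drive_tool(rows=[[[0,0,0,0,0,0,1],[0,0,0,0,0,0,1]]])

```text
t: 12.55
eef_pos: [450.1, -103.5, 193.5]
tcp_rot: [-3.141, -0.0, 1.57]
ft_force: [-0.3, 0.2, 0.1]
opening: 1.0
grip_force: 0.0
```

```bash
python3 - <<'E'
from h import *
P={n:env.read_camera(n) for n in("scene","top")}
cv2.imwrite("pics/c4.png",np.vstack([cv2.resize(P["scene"]["color"][150:250,190:320],None,fx=4,fy=4,interpolation=2)[:300],cv2.resize(P["top"]["color"][110:185,190:320],None,fx=4,fy=4,interpolation=2)]))
E
```

```text
(no output)
```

View pics/c4.png

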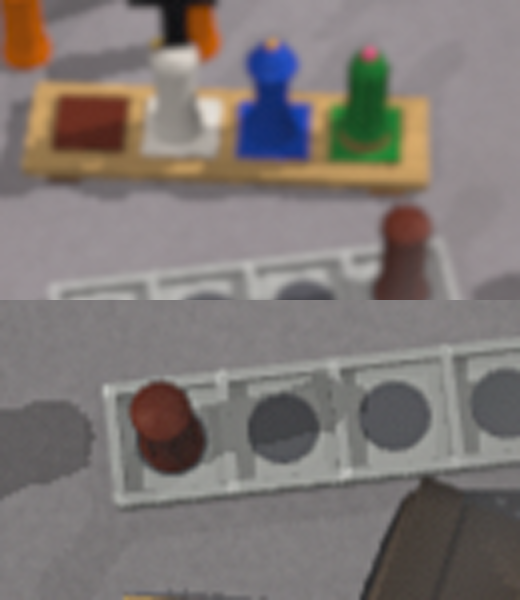

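Request:
drive_tool(rows=[[[-0.006,0,0.05,0,0,0,1],[0,0,0.15,0,0,0,1],[0,0,0.15,0,0,0,1],[0,0,0.1,0,0,0,1],[0,0,0,0,0,0,1]]])

```text
t: 13.28
eef_pos: [449.2, -104.3, 79.5]
tcp_rot: [-3.138, -0.001, 1.572]
ft_force: [-0.3, -0.3, 0.7]
opening: 1.0
grip_force: 0.0
```

Request:
drive_tool(rows=[[[0,0,0,0,0,0,0],[0,0,0,0,0,0,0],[0,0,0,0,0,0,0],[0,0,0,0,0,0,0],[0,0,0,0,0,0,0]]])

```text
t: 13.9
eef_pos: [450.0, -105.0, 81.6]
tcp_rot: [3.141, 0.0, 1.571]
ft_force: [-0.3, 1.1, -1.0]
opening: 0.536
grip_force: 0.0
```

Request:
drive_tool(rows=[[[0,0,0,0,0,0,0],[0,0,0,0,0,0,0],[0,0,0,0,0,0,0],[0,0,0,0,0,0,0],[0,0,0,0,0,0,0]]])

```text
t: 14.52
eef_pos: [450.0, -105.0, 81.4]
tcp_rot: [3.141, 0.0, 1.571]
ft_force: [1.8, 0.7, 1.9]
opening: 0.4
grip_force: 30.0
```

Request:
drive_tool(rows=[[[0,0,-0.05,0,0,0,0],[0,0,-0.15,0,0,0,0],[0,0,-0.15,0,0,0,0],[0,0,-0.15,0,0,0,0],[0,0,0,0,0,0,0]]])

```text
t: 15.15
eef_pos: [450.5, -105.2, 209.1]
tcp_rot: [3.137, 0.002, 1.571]
ft_force: [0.1, 0.6, -2.2]
opening: 0.403
grip_force: 30.0
```

Request:
drive_tool(rows=[[[0.06,0.11,0,0,0,0,0],[0.1,0.18,0,0,0,0,0],[0.1,0.19,0,0,0,0,0],[0.1,0.18,0,0,0,0,0],[0.043,0.09,0,0,0,0,0]]])

```text
t: 15.78
eef_pos: [638.6, -2.7, 204.8]
tcp_rot: [-3.14, -0.0, 1.572]
ft_force: [-1.1, -0.3, -0.7]
opening: 0.399
grip_force: 30.0
```

Request:
drive_tool(rows=[[[0,0,0,0,0,0,0],[0,0,0,0,0,0,0],[0,0,0.08,0,0,0,0],[0,0,0.12,0,0,0,0],[0,0,0,0,0,0,0]]])

```text
t: 16.4
eef_pos: [635.8, -4.7, 154.8]
tcp_rot: [-3.137, -0.0, 1.57]
ft_force: [0.1, 0.0, -0.6]
opening: 0.406
grip_force: 30.0
```

Request:
drive_tool(rows=[[[0,0,0.1,0,0,0,0],[0,0,0.1,0,0,0,0],[0,0,0.08,0,0,0,0],[0,0,0.04,0,0,0,0],[0,0,0,0,0,0,0]]])

```text
t: 17.02
eef_pos: [637.5, -4.5, 76.8]
tcp_rot: [3.142, 0.0, 1.571]
ft_force: [-0.6, 0.4, -0.9]
opening: 0.401
grip_force: 30.0
```

Request:
drive_tool(rows=[[[0,0,0.01,0,0,0,0],[0,0,0.01,0,0,0,0],[0,0,0.005,0,0,0,0],[0,0,0.003,0,0,0,0],[0,0,0,0,0,0,0]]])

```text
t: 17.65
eef_pos: [637.5, -4.3, 69.5]
tcp_rot: [3.141, 0.0, 1.571]
ft_force: [-0.4, -0.4, -0.6]
opening: 0.403
grip_force: 30.0
```

Request:
drive_tool(rows=[[[0,0,0.003,0,0,0,0],[0,0,0,0,0,0,0]]])

```text
t: 17.9
eef_pos: [637.8, -4.3, 69.4]
tcp_rot: [3.141, 0.0, 1.571]
ft_force: [-0.5, 0.2, 5.2]
opening: 0.401
grip_force: 30.0
```

Request:
drive_tool(rows=[[[0,0,0,0,0,0,1],[0,0,0,0,0,0,1],[0,0,0,0,0,0,1],[0,0,0,0,0,0,1],[0,0,0,0,0,0,1]]])

```text
t: 18.52
eef_pos: [637.4, -4.2, 68.6]
tcp_rot: [-3.142, 0.0, 1.571]
ft_force: [-0.5, -0.3, -0.3]
opening: 0.871
grip_force: 0.0
```

Request:
drive_tool(rows=[[[0,0,0,0,0,0,1],[0,0,-0.1,0,0,0,1],[0,0,-0.2,0,0,0,1],[0,0,-0.2,0,0,0,1],[0,0,0,0,0,0,1]]])

```text
t: 19.15
eef_pos: [638.8, -4.3, 197.7]
tcp_rot: [3.135, 0.001, 1.571]
ft_force: [0.1, -0.1, 0.0]
opening: 1.004
grip_force: 0.0
```

Request:
drive_tool(rows=[[[-0.016,-0.12,0,0,0,0,1],[-0.016,-0.18,0,0,0,0,1],[-0.016,-0.18,0,0,0,0,1],[-0.016,-0.16,0,0,0,0,1],[-0.015,-0.092,0,0,0,0,1]]])

```text
t: 19.77
eef_pos: [452.3, -23.9, 193.0]
tcp_rot: [-3.14, -0.0, 1.571]
ft_force: [-0.1, -0.5, 0.5]
opening: 1.001
grip_force: 0.0
```

Request:
drive_tool(rows=[[[0,0,0,0,0,0,1],[0,0,0,0,0,0,1]]])

```text
t: 20.02
eef_pos: [455.3, -24.0, 193.4]
tcp_rot: [3.141, 0.0, 1.571]
ft_force: [-0.1, -0.9, -0.0]
opening: 0.999
grip_force: 0.0
```

```bash
python3 - <<'E'
from h import *
P={n:env.read_camera(n) for n in("scene","top")}
cv2.imwrite("pics/c5.png",np.vstack([cv2.resize(P["scene"]["color"][150:250,190:320],None,fx=4,fy=4,interpolation=2)[:360],cv2.resize(P["top"]["color"][115:175,190:320],None,fx=4,fy=4,interpolation=2)]))
E
```

```text
(no output)
```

View pics/c5.png

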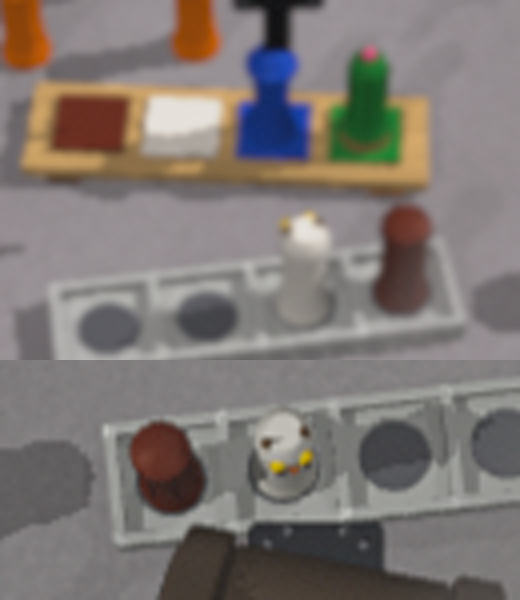

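Request:
drive_tool(rows=[[[0,0,0.05,0,0,0,1],[0,0,0.15,0,0,0,1],[0,0,0.15,0,0,0,1],[0,0,0.1,0,0,0,1],[0,0,0,0,0,0,1]]])

```text
t: 20.75
eef_pos: [453.7, -23.8, 79.2]
tcp_rot: [-3.138, -0.001, 1.571]
ft_force: [0.5, -0.1, -1.1]
opening: 1.002
grip_force: 0.0
```

Request:
drive_tool(rows=[[[0,0,0,0,0,0,0],[0,0,0,0,0,0,0],[0,0,0,0,0,0,0],[0,0,0,0,0,0,0],[0,0,0,0,0,0,0]]])

```text
t: 21.38
eef_pos: [454.5, -24.0, 81.3]
tcp_rot: [3.141, 0.0, 1.571]
ft_force: [-1.2, 0.2, 0.5]
opening: 0.535
grip_force: 0.0
```

Request:
drive_tool(rows=[[[0,0,0,0,0,0,0],[0,0,0,0,0,0,0],[0,0,0,0,0,0,0],[0,0,0,0,0,0,0],[0,0,0,0,0,0,0]]])

```text
t: 22.0
eef_pos: [454.6, -24.0, 81.2]
tcp_rot: [3.141, 0.0, 1.571]
ft_force: [0.5, 1.1, 3.1]
opening: 0.467
grip_force: 30.0
```

Request:
drive_tool(rows=[[[0,0,0,0,0,0,1],[0,0,0,0,0,0,1],[0,0,0.006,0,0,0,1],[0,0,0.006,0,0,0,1],[0,0,0,0,0,0,1]]])

```text
t: 22.62
eef_pos: [454.4, -24.0, 77.9]
tcp_rot: [-3.141, 0.0, 1.571]
ft_force: [0.2, -0.7, 1.1]
opening: 0.933
grip_force: 0.0
```

Request:
drive_tool(rows=[[[0,0,0,0,0,0,0],[0,0,0,0,0,0,0],[0,0,0,0,0,0,0],[0,0,0,0,0,0,0],[0,0,0,0,0,0,0]]])

```text
t: 23.25
eef_pos: [454.5, -24.0, 78.1]
tcp_rot: [3.141, 0.0, 1.571]
ft_force: [-1.2, -0.8, 0.5]
opening: 0.519
grip_force: 0.0
```

Request:
drive_tool(rows=[[[0,0,0,0,0,0,0],[0,0,0,0,0,0,0],[0,0,0,0,0,0,0],[0,0,0,0,0,0,0],[0,0,0,0,0,0,0]]])

```text
t: 23.88
eef_pos: [454.5, -24.0, 78.1]
tcp_rot: [3.142, 0.0, 1.571]
ft_force: [0.0, 0.0, 0.6]
opening: 0.465
grip_force: 30.0
```

Request:
drive_tool(rows=[[[0,0,-0.01,0,0,0,0],[0,0,-0.02,0,0,0,0],[0,0,-0.02,0,0,0,0],[0,0,-0.02,0,0,0,0],[0,0,0,0,0,0,0]]])

```text
t: 24.5
eef_pos: [454.6, -24.0, 96.1]
tcp_rot: [3.141, 0.0, 1.571]
ft_force: [0.0, -0.0, -1.7]
opening: 0.466
grip_force: 30.0
```

```bash
python3 - <<'E'
from h import *
P={n:env.read_camera(n) for n in("scene",)}
cv2.imwrite("pics/c6.png",cv2.resize(P["scene"]["color"][130:200,215:305],None,fx=6,fy=6,interpolation=2))
E
```

```text
(no output)
```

View pics/c6.png

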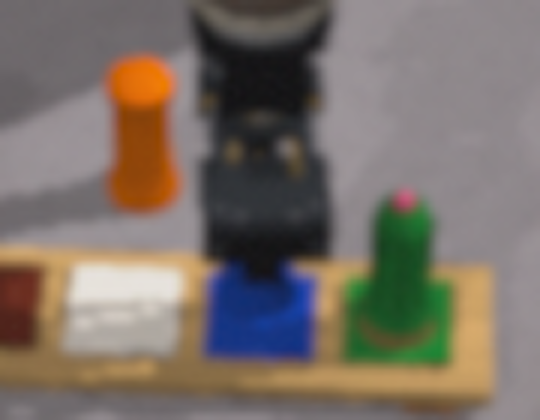

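Request:
drive_tool(rows=[[[0,0,-0.06,0,0,0,0],[0,0,-0.11,0,0,0,0],[0,0,-0.11,0,0,0,0],[0,0,-0.1,0,0,0,0],[0,0,-0.05,0,0,0,0]]])

```text
t: 25.18
eef_pos: [454.6, -24.0, 204.0]
tcp_rot: [3.14, 0.0, 1.571]
ft_force: [-0.2, -0.9, -0.7]
opening: 0.469
grip_force: 30.0
```

Request:
drive_tool(rows=[[[-0.01,0.04,0,0,0,0,0],[-0.03,0.08,0,0,0,0,0],[-0.03,0.1,0,0,0,0,0],[-0.03,0.1,0,0,0,0,0],[-0.03,0.1,0,0,0,0,0]]])

```text
t: 25.8
eef_pos: [560.5, -56.9, 201.5]
tcp_rot: [-3.14, -0.0, 1.571]
ft_force: [0.1, 0.2, -1.7]
opening: 0.466
grip_force: 30.0
```

Request:
drive_tool(rows=[[[-0.03,0.1,0,0,0,0,0],[-0.03,0.1,0,0,0,0,0],[-0.03,0.09,0,0,0,0,0],[-0.02,0.058,0,0,0,0,0],[0,0,0,0,0,0,0]]])

```text
t: 26.42
eef_pos: [646.9, -84.3, 201.0]
tcp_rot: [-3.14, -0.0, 1.57]
ft_force: [0.2, 0.6, -1.5]
opening: 0.464
grip_force: 30.0
```

Request:
drive_tool(rows=[[[0,0,0,0,0,0,0],[0,0,0.05,0,0,0,0],[0,0,0.1,0,0,0,0],[0,0,0.05,0,0,0,0],[0,0,0,0,0,0,0]]])

```text
t: 27.05
eef_pos: [646.0, -83.9, 152.2]
tcp_rot: [-3.14, -0.0, 1.571]
ft_force: [-0.4, 0.2, -0.7]
opening: 0.467
grip_force: 30.0
```

Request:
drive_tool(rows=[[[0,0,0.08,0,0,0,0],[0,0,0.1,0,0,0,0],[0,0,0.08,0,0,0,0],[0,0,0.05,0,0,0,0],[0,0,0,0,0,0,0]]])

```text
t: 27.68
eef_pos: [646.4, -84.0, 75.5]
tcp_rot: [-3.141, -0.0, 1.571]
ft_force: [-0.4, 0.3, -1.2]
opening: 0.462
grip_force: 30.0
```

Request:
drive_tool(rows=[[[0,0,0.01,0,0,0,0],[0,0,0.006,0,0,0,0],[0,0,0.004,0,0,0,0],[0,0,0.003,0,0,0,0],[0,0,0,0,0,0,0]]])

```text
t: 28.3
eef_pos: [646.5, -84.0, 69.9]
tcp_rot: [3.142, 0.0, 1.571]
ft_force: [0.4, 0.1, -1.4]
opening: 0.465
grip_force: 30.0
```

Request:
drive_tool(rows=[[[0,0,0.006,0,0,0,0],[0,0,0.006,0,0,0,0],[0,0,0.003,0,0,0,0],[0,0,0,0,0,0,0],[0,0,0,0,0,0,0]]])

```text
t: 28.92
eef_pos: [646.5, -84.0, 66.2]
tcp_rot: [3.142, 0.0, 1.571]
ft_force: [-0.4, 0.5, 1.1]
opening: 0.465
grip_force: 30.0
```

Contact. Release and rise.

Request:
drive_tool(rows=[[[0,0,0.002,0,0,0,0],[0,0,0,0,0,0,1],[0,0,0,0,0,0,1],[0,0,0,0,0,0,1],[0,0,0,0,0,0,1]]])

```text
t: 29.55
eef_pos: [646.4, -84.0, 65.5]
tcp_rot: [-3.141, 0.0, 1.571]
ft_force: [0.7, 0.1, 0.3]
opening: 0.832
grip_force: 0.0
```

Request:
drive_tool(rows=[[[0,0,0,0,0,0,1],[0,0,0,0,0,0,1],[0,0,-0.1,0,0,0,1],[0,0,-0.2,0,0,0,1],[0,0,-0.2,0,0,0,1]]])

```text
t: 30.18
eef_pos: [646.3, -84.0, 191.8]
tcp_rot: [-3.141, -0.0, 1.571]
ft_force: [-0.4, 0.2, -0.3]
opening: 1.003
grip_force: 0.0
```

Request:
drive_tool(rows=[[[0.11,-0.14,0,0,0,0,1],[0.12,-0.16,0,0,0,0,1],[0.12,-0.16,0,0,0,0,1],[0.12,-0.16,0,0,0,0,1],[0.09,-0.112,0,0,0,0,1]]])

```text
t: 30.8
eef_pos: [461.8, 57.0, 190.8]
tcp_rot: [3.141, 0.0, 1.571]
ft_force: [0.9, 0.1, -0.0]
opening: 1.0
grip_force: 0.0
```

Request:
drive_tool(rows=[[[0,0,0,0,0,0,1],[0,0,0,0,0,0,1]]])

```text
t: 31.05
eef_pos: [464.2, 55.8, 190.9]
tcp_rot: [3.14, 0.0, 1.571]
ft_force: [0.1, 0.2, 0.6]
opening: 1.002
grip_force: 0.0
```

```bash
python3 - <<'E'
from h import *
P={n:env.read_camera(n) for n in("scene","top")}
cv2.imwrite("pics/c7.png",np.vstack([cv2.resize(P["scene"]["color"][150:250,190:320],None,fx=4,fy=4,interpolation=2)[:360],cv2.resize(P["top"]["color"][110:170,215:345],None,fx=4,fy=4,interpolation=2)]))
E
```

```text
(no output)
```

View pics/c7.png

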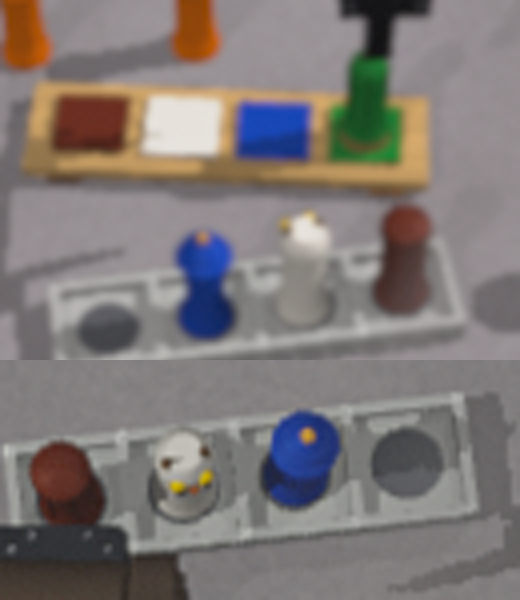

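Request:
drive_tool(rows=[[[0,0,0.05,0,0,0,1],[0,0,0.15,0,0,0,1],[0,0,0.15,0,0,0,1],[0,0,0.1,0,0,0,1],[0,0,0,0,0,0,1]]])

```text
t: 31.78
eef_pos: [462.6, 55.7, 76.1]
tcp_rot: [-3.137, 0.0, 1.57]
ft_force: [0.6, 0.9, 0.2]
opening: 1.001
grip_force: 0.0
```

Request:
drive_tool(rows=[[[0,0,0,0,0,0,0],[0,0,0,0,0,0,0],[0,0,0,0,0,0,0],[0,0,0,0,0,0,0],[0,0,0,0,0,0,0]]])

```text
t: 32.4
eef_pos: [463.5, 56.0, 78.3]
tcp_rot: [3.141, 0.0, 1.571]
ft_force: [-0.3, 0.1, -0.1]
opening: 0.528
grip_force: 0.0
```

Request:
drive_tool(rows=[[[0,0,0,0,0,0,0],[0,0,0,0,0,0,0],[0,0,0,0,0,0,0],[0,0,0,0,0,0,0],[0,0,0,0,0,0,0]]])

```text
t: 33.02
eef_pos: [463.6, 56.0, 78.1]
tcp_rot: [3.141, 0.0, 1.571]
ft_force: [0.3, -0.7, 0.2]
opening: 0.362
grip_force: 30.0
```

Request:
drive_tool(rows=[[[0,0,-0.05,0,0,0,0],[0,0,-0.12,0,0,0,0],[0,0,-0.14,0,0,0,0],[0,0,-0.14,0,0,0,0],[0,0,-0.05,0,0,0,0]]])

```text
t: 33.65
eef_pos: [463.7, 56.0, 205.2]
tcp_rot: [3.139, 0.0, 1.571]
ft_force: [-0.0, -0.3, -2.8]
opening: 0.369
grip_force: 30.0
```

Request:
drive_tool(rows=[[[-0.06,0.05,0,0,0,0,0],[-0.12,0.1,0,0,0,0,0],[-0.13,0.12,0,0,0,0,0],[-0.13,0.12,0,0,0,0,0],[-0.13,0.12,0,0,0,0,0]]])

```text
t: 34.28
eef_pos: [591.7, -88.6, 201.2]
tcp_rot: [-3.139, -0.0, 1.57]
ft_force: [-0.8, 0.2, -1.8]
opening: 0.364
grip_force: 30.0
```

Request:
drive_tool(rows=[[[-0.13,0.11,0,0,0,0,0],[-0.11,0.09,0,0,0,0,0],[-0.069,0.058,0,0,0,0,0],[0,0,0,0,0,0,0],[0,0,0,0,0,0,0]]])

```text
t: 34.9
eef_pos: [654.8, -163.7, 201.8]
tcp_rot: [-3.139, -0.001, 1.571]
ft_force: [0.2, -0.0, -2.5]
opening: 0.365
grip_force: 30.0
```

Request:
drive_tool(rows=[[[0,0,0.05,0,0,0,0],[0,0,0.1,0,0,0,0],[0,0,0.1,0,0,0,0],[0,0,0.05,0,0,0,0],[0,0,0,0,0,0,0]]])

```text
t: 35.52
eef_pos: [655.1, -163.3, 127.3]
tcp_rot: [-3.14, -0.0, 1.571]
ft_force: [-0.0, 0.3, -2.0]
opening: 0.368
grip_force: 30.0
```

Request:
drive_tool(rows=[[[0,0,0.06,0,0,0,0],[0,0,0.08,0,0,0,0],[0,0,0.06,0,0,0,0],[0,0,0.03,0,0,0,0],[0,0,0,0,0,0,0]]])

```text
t: 36.15
eef_pos: [655.3, -163.7, 69.9]
tcp_rot: [-3.141, -0.0, 1.571]
ft_force: [-0.4, 0.3, -1.9]
opening: 0.365
grip_force: 30.0
```

Request:
drive_tool(rows=[[[0,0,0.006,0,0,0,0],[0,0,0.004,0,0,0,0],[0,0,0.004,0,0,0,0],[0,0,0,0,0,0,0],[0,0,0,0,0,0,0]]])

```text
t: 36.78
eef_pos: [655.5, -163.8, 67.2]
tcp_rot: [3.141, 0.0, 1.571]
ft_force: [0.3, 0.2, -2.1]
opening: 0.366
grip_force: 30.0
```

Request:
drive_tool(rows=[[[0,0,0.003,0,0,0,0],[0,0,0.002,0,0,0,0],[0,0,0,0,0,0,0],[0,0,0,0,0,0,0]]])

```text
t: 37.28
eef_pos: [655.5, -163.8, 66.2]
tcp_rot: [3.141, 0.0, 1.571]
ft_force: [-1.3, -0.3, 3.1]
opening: 0.366
grip_force: 30.0
```

Contact; release, rise and back off towards the right.

Request:
drive_tool(rows=[[[0,0,0,0,0,0,1],[0,0,0,0,0,0,1],[0,0,0,0,0,0,1],[0,0,0,0,0,0,1],[0,0,0,0,0,0,1]]])

```text
t: 37.9
eef_pos: [655.5, -163.7, 65.9]
tcp_rot: [3.142, 0.0, 1.571]
ft_force: [-0.6, -0.1, 0.9]
opening: 0.835
grip_force: 0.0
```

Request:
drive_tool(rows=[[[0,0,0,0,0,0,1],[0,0,-0.1,0,0,0,1],[0,0,-0.2,0,0,0,1],[0,0,-0.22,0,0,0,1],[0,0,-0.1,0,0,0,1]]])

```text
t: 38.52
eef_pos: [656.0, -163.9, 224.4]
tcp_rot: [3.138, 0.001, 1.571]
ft_force: [-0.6, -0.5, -0.4]
opening: 1.0
grip_force: 0.0
```

Request:
drive_tool(rows=[[[-0.1,-0.2,0,0,0,0,1],[-0.1,-0.2,0,0,0,0,1],[-0.1,-0.2,0,0,0,0,1],[-0.1,-0.1,0,0,0,0,1],[-0.1,-0.1,0,0,0,0,1]]])

```text
t: 39.15
eef_pos: [454.4, -289.5, 221.3]
tcp_rot: [3.141, 0.0, 1.571]
ft_force: [0.7, -0.2, 0.2]
opening: 0.996
grip_force: 0.0
```

Request:
drive_tool(rows=[[[-0.1,0,0,0,0,0,1],[-0.1,0,0,0,0,0,1],[0,0,0,0,0,0,1]]])

```text
t: 39.52
eef_pos: [456.1, -340.4, 220.4]
tcp_rot: [3.141, 0.0, 1.57]
ft_force: [0.1, 0.8, -0.2]
opening: 1.001
grip_force: 0.0
```

```bash
python3 - <<'E'
from h import *
P={n:env.read_camera(n) for n in("scene","top")}
cv2.imwrite("pics/c8.png",np.vstack([cv2.resize(P["scene"]["color"][140:250,120:400],None,fx=2.8,fy=2.8,interpolation=2),cv2.resize(P["top"]["color"][100:200,110:390],None,fx=2.8,fy=2.8,interpolation=2)])[:600])
E
```

```text
(no output)
```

View pics/c8.png

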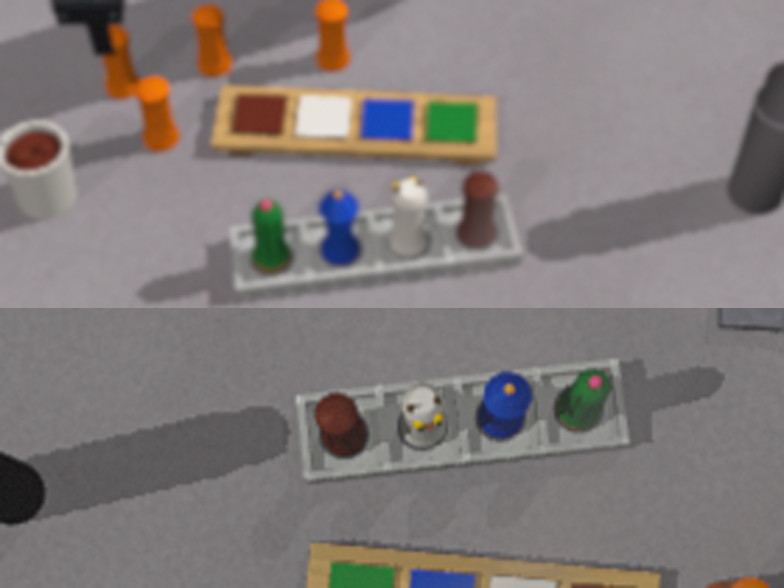

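All four figures stand upright in their own pockets, in reverse order: scene crop cactus (268,235), pagoda (340,230), owl (408,220), trunk (478,210). The board is empty, and the cup, flask and orange look-alikes have not moved.

```bash
python3 -c "
from cell import env
print(env.job_done())"
```

```text
the job is handed in; nothing more can be done
None
```

The job is handed in: all four figures stand upright in the kiln tray in reverse order (right to left: cactus, pagoda, owl, trunk), and the cup, flask and orange look-alikes were not touched.

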